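# Scan the ink refill canister, then find which way its cap unlocks and hold it off

### The job

Book out the green ink refill canister: pick up the barcode scanner, hold it still for a second with its red window pointing squarely at the canister's barcode label from a few centimetres up to a hand's width away, and lay the scanner back down on its side on the counter. Then open the canister: its quarter-turn cap may be right- or left-handed and does not show which, so try it both ways, turn it the way that goes about a quarter turn, and lift it straight off. Finish while still holding the cap in the gripper, upright and 5 to 10 cm straight above where it sat; do not let go of it, and leave the other things on the counter where they are.

Things in the scene. Friction and masses are not known exactly. Their poses are not given: they have to be found in the camera images.
- canister: Green square refill canister, 82 x 82 mm, 85 mm tall, fixed to the counter on a 100 mm square dark steel foot 6 mm thick; it cannot move. Origin: centre of its underside on the counter; z up; its barcode label is on the flat side facing its own -x. The round steel neck in the middle of its top is hidden by the cap. A wall shelf hangs 0.64 m above the counter over it: lift no higher than needed.
- label (a point): Centre of the white barcode label (60 mm wide, 44 mm high) on the canister's -x side, 42 mm from its axis, 45 mm above the counter; axes as the canister's, so the label's outward normal is -x.
- neck (a point): Centre of the canister's top face, at the foot of the neck, 85 mm above the counter, where the locked cap's underside rests; axes as the canister's. The neck is 16 mm high, 28 mm thick, with two flanges (45 mm across) that hold the cap's lugs. Turned 65 to 105 degrees the free way (a quarter turn is best; a stop follows at about 110) the cap lifts straight off; it must rise over 16 mm to clear the neck.
- cap: Loose black round quarter-turn cap, 80 g, skirt 62 mm across and 24 mm high, round orange grip knob on top. Origin: centre of its underside; z up. At the start locked on the neck, its x within 3 degrees of the canister's x; it has 1 to 3 mm of play. One way it meets a firm stop after about 5 to 12 degrees, the other way it turns freely; which way changes from start to start and cannot be seen.
- cap_knob (a point): Centre of the ribbed orange knob, on the cap's axis, 36 mm above the cap's underside; axes as the cap's. The knob is round, 36 mm across, and stands from 24 to 49 mm above the underside; a white line on its top runs along the cap's x. Pinch it here from any side; against a stop the fingers slip round it at about 1 to 3 N m.
- scanner: White pistol-shaped barcode scanner, 0.19 kg, 157 x 120 mm and 50 mm thick, lying on its side. Origin: centre of its underside; z up. The straight dark-panelled grip runs along its x from -79 to -25 mm, 44 mm wide (y from 2 to 46 mm), full thickness. The wide head lies at x 4 to 79 mm. The red window is at the head's -y end and looks along the scanner's -y, across the grip. Heavier at the head.
- window (a point): Centre of the red window, at x 51, y -58, z 25 mm from the scanner's origin; axes as the scanner's, so the window looks along -y.
- stapler: Red and black stapler, 34 x 155 x 47 mm, long axis y, a bystander lying on the counter. Origin: centre of its underside.
- calculator: Grey calculator, 116 x 67 x 15 mm (x, y, z), a bystander lying on the counter. Origin: centre of its underside.
- ink_pad: Blue tin ink pad, 65 x 98 x 18 mm (x, y, z), a bystander lying on the counter. Origin: centre of its underside.

How it is judged:
By the outcome, as a careful person would: the job done as asked, in the order asked, and still so for the second after the job is handed in, while the arm keeps its last pose, push and grip.
It also fails if it takes over 64 s, if anything falls off the work surface, if the arm or the gripper's body presses on something with over 40 N, if the wrist force passes 120 N, or if a joint passes its speed limit or range.

### The arm

A 6-joint arm with a two-finger parallel gripper is mounted at the origin on a cart in front of the work surface, level with it; the furniture and walls round the work are solid. World frame = base frame: x ahead of the robot, y to its left, z up, the work surface at z = 0. Lengths are in mm, angles in rad, forces in N, time in s.
With the tool pointing down it reaches from about 325 to 900 mm from the base axis. Payload 6.1 kg.
Tool frame: the origin (TCP) lies at the centre of the arm's flange, where the gripper is bolted on; the fingertips stand 182 mm ahead of it and the grasp point (between the pads) lies 164 mm ahead of it (r.tips_ahead is the distance from the TCP to the fingertips, in mm); z points along the fingers, y is the line along which they close (so a half turn about z gives the same grasp; the last joint's range is limited). The gripper opens to 87 mm and grips with 3 to 60 N. Pads are 19 mm wide; open, the fingers measure 117 mm over their backs; the gripper's body (75 mm by 190 mm) begins 51 mm behind the grasp point.
Start: joints at [1.143, 0.22, 1.526, -0, 1.395, -0.126], TCP at [185.773, 596.746, 404.738] pointing down, gripper open.
Joint ranges: [-2.98, 2.98], [-0.91, 2.08], [0.09, 2.57], [-1.24, 4.39], [0.2, 2.65], [-2.68, 2.68]. Speed limits (rad/s): [2.57, 2.57, 3.01, 3.14, 3.14, 3.14].

### API

Orientations are given as a unit quaternion [w, x, y, z].
In Python, from rig import r, vision gives the robot as it stands.
- The arm moves only by the tool play_rows, never from a script. Its argument "motion" is a list of rows, each an object of numbers: "fingers": the opening, from 0 (shut) to 1 (fully open); "dx", "dy", "dz": the shift along the tool's x, y, z in m; "roll": the turn about the tool's z in degrees. A call has 1 to 20 rows; each row shifts and turns the commanded pose from where the row before left it, along the tool's axes as they then stand; what a row does not reach is not made up. A row lasts 1/12 s, in which the tool goes at most 41.7 mm and 7.16 degrees, less where a joint would pass 70% of its speed; a pose out of reach is approached as far as the arm can. A call with a gripper value outside its range is refused whole. The fingers move at their own pace and stop on an object; "squeeze" is the grip in N (left out, the last holds). Time passes only in rows, so rows that do not move let the fingers close. It gives the time, the measured TCP pose, the force, the opening and the grip force at its end, in the units of the state.
- r.state(): the state, without advancing time (a new reading comes with each control period).
- vision.get_image(name): name is "side" or "top"; returns the picture (480x640x3 uint8, blue, green, red); there is no depth.
- vision.get_calibration(name): a dict with "intrinsics" (3x3 intrinsics, pixels), "k1" (the pictures are not rectified: a ray, as slopes to the right and down, at radius r is drawn at 1 + k1 r^2 times it, then the intrinsics apply), "cam_to_world" (4x4, takes a point from camera to world coordinates). Camera axes: x right, y down, z forward; pixel columns grow to the right and rows downward; lengths in mm; the calibration is good to about 2 mm. A picture is of the moment at which its call begins. get_calibration takes no time and is no camera call.
- r.job_done(): hands the job in; it is judged then, once.
The state is a dict: "time": time; "qpos": joint angles; "qvel": joint speeds; "tau": joint torques, N m; "tool_pos": TCP position; "eef_rot": TCP orientation; "wrist_force": force on the tool from outside, world axes, zero at the start; "wrist_torque": the same for the moment, N m; "width": finger opening in mm; "finger_force": force on a finger pad.
Only numpy, scipy, OpenCV 4.12 (cv2) and the standard library are available. Lean on these libraries where they do the work, as an engineer would, in place of code of your own. Each camera call takes 0.05 s, during which the arm holds its last target. There are 200 camera calls.

## Working session

There is one attempt and no reset: what is moved stays moved. The work goes in short steps, Python scripts to look and compute and a tool call to move; the robot and the scene stay as the last step left them, time stands still between calls to the robot, and variables do not carry over. Pictures are saved under pics/ and viewed, at most 10 in all, crops included, and the job is handed in when it is done.

Besides the shell and the picture viewer there is one more tool, called after "Request:" by a JSON object that holds its "op" and its "data", one argument or row to a line. play_rows: Moves the arm, as the interface text tells. Its arguments: {"type":"object","properties":{"motion":{"type":"array"},"squeeze":{"type":"number"}},"required":["motion"]}

```bash
mkdir -p pics; ls; python3 - <<'E'
from rig import r, vision
import cv2
for n in("top","side"):
    im=vision.get_image(n); cv2.imwrite(f"pics/{n}0.png",im)
    c=vision.get_calibration(n); print(c)
print(r.state())
E
```

```text
pics
{'intrinsics': array([[567.55891297,   0.        , 315.2710086 ],
       [  0.        , 567.55891297, 237.64734959],
       [  0.        ,   0.        ,   1.        ]]), 'k1': -0.13352582589546166, 'cam_to_world': array([[-2.14821413e-02, -9.86237311e-01,  1.63934392e-01,
         3.59718718e+02],
       [-9.99433837e-01,  1.69373180e-02, -2.90711665e-02,
         4.67660463e+01],
       [ 2.58944601e-02, -1.64466089e-01, -9.86042789e-01,
         9.48857154e+02],
       [ 0.00000000e+00,  0.00000000e+00,  0.00000000e+00,
         1.00000000e+00]])}
{'intrinsics': array([[473.17025493,   0.        , 315.24853133],
       [  0.        , 473.17025493, 246.06795258],
       [  0.        ,   0.        ,   1.        ]]), 'k1': -0.041363074866450494, 'cam_to_world': array([[ 9.44802938e-01, -1.51855615e-01,  2.90322719e-01,
         2.62586604e+02],
       [-3.27522027e-01, -4.14054357e-01,  8.49286943e-01,
        -6.69818276e+02],
       [-8.75960381e-03, -8.97495884e-01, -4.40935832e-01,
         4.54040158e+02],
       [ 0.00000000e+00,  0.00000000e+00,  0.00000000e+00,
         1.00000000e+00]])}
{'time': 0.1, 'qpos': array([ 1.14290259e+00,  2.21142312e-01,  1.52750716e+00, -3.52356483e-05,
        1.39470340e+00, -1.26076525e-01]), 'qvel': array([ 0.00103272, -0.00112113, -0.00355443, -0.00122904,  0.00075239,
        0.00082494]), 'tau': array([ 1.59228362e-03, -4.95937657e+01, -3.88519549e+01,  7.02760834e-02,
        5.15304389e-02, -2.15278590e-05]), 'tool_pos': array([185.6765399 , 596.52370104, 403.74390308]), 'eef_rot': array([-2.23990277e-04,  1.50333349e-01,  9.88634973e-01, -8.51305405e-04]), 'wrist_force': array([0.43918125, 0.23109666, 0.32401175]), 'wrist_torque': array([-0.03564451,  0.00856279, -0.01030911]), 'finger_force': 0.0, 'width': 87.02445723511426}
```

View pics/top0.png

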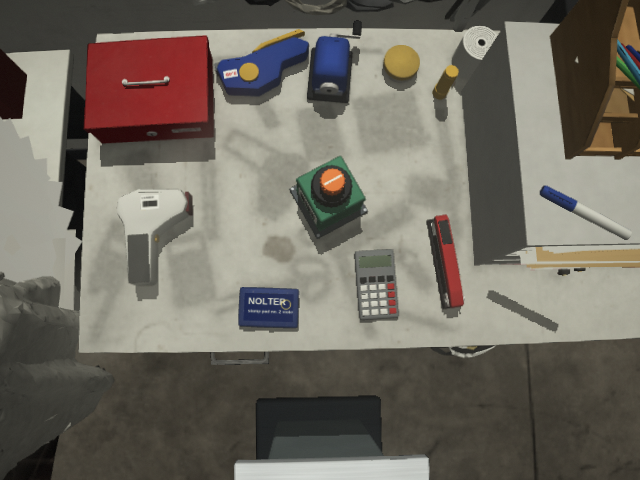

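View pics/side0.png

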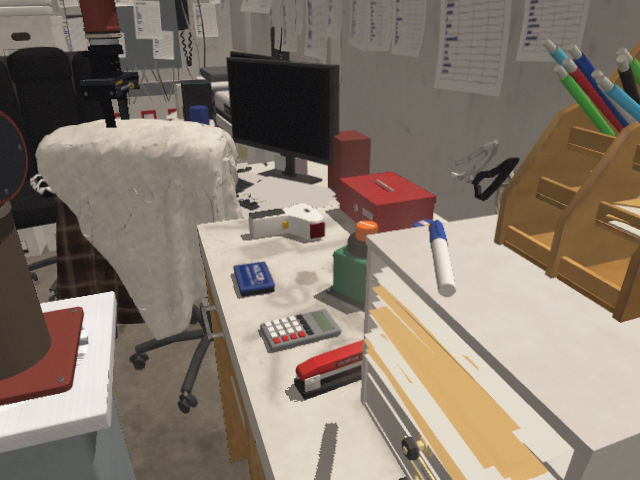

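```bash
cat > h.py <<'E'
import numpy as np, cv2
from rig import r, vision
def px2w(n,pts,z):
    c=vision.get_calibration(n);K=c["intrinsics"];T=c["cam_to_world"]
    p=cv2.undistortPoints(np.array(pts,float).reshape(-1,1,2),K,np.array([c["k1"],0,0,0.]),None,None,None) if 0 else None
    out=[]
    for (u,v) in pts:
        d=np.array([(u-K[0,2])/K[0,0],(v-K[1,2])/K[1,1]]);s=d.copy()
        for _ in range(20): s=d/(1+c["k1"]*(s@s))
        w=T[:3,:3]@np.array([*s,1]);o=T[:3,3]
        out.append(o+w*(z-o[2])/w[2])
    return np.array(out)
def w2px(n,P):
    c=vision.get_calibration(n);T=c["cam_to_world"]
    R=T[:3,:3].T
    return cv2.projectPoints(np.array(P,float).reshape(-1,1,3),cv2.Rodrigues(R)[0],-R@T[:3,3],c["intrinsics"],np.array([c["k1"],0,0,0.]))[0][:,0]
E
python3 - <<'E'
from h import *
im=cv2.imread("pics/top0.png")
a=cv2.resize(im[150:250,280:380],(400,400),interpolation=cv2.INTER_CUBIC)
b=cv2.resize(im[180:300,100:200],(400,480),interpolation=cv2.INTER_CUBIC)
o=np.zeros((480,800,3),np.uint8);o[:400,:400]=a;o[:,400:]=b
cv2.imwrite("pics/crop.png",o)
s=cv2.imread("pics/side0.png")
cv2.imwrite("pics/crops.png",cv2.resize(s[190:310,240:440],(800,480),interpolation=cv2.INTER_CUBIC))
E
```

```text
(no output)
```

View pics/crop.png

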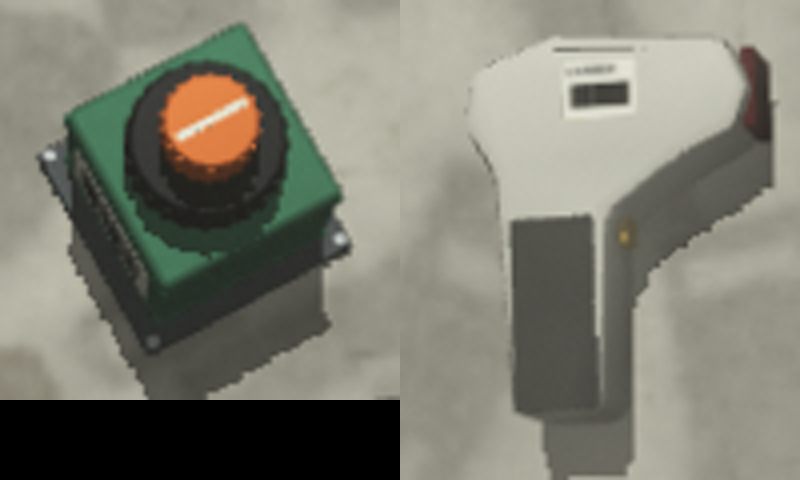

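View pics/crops.png

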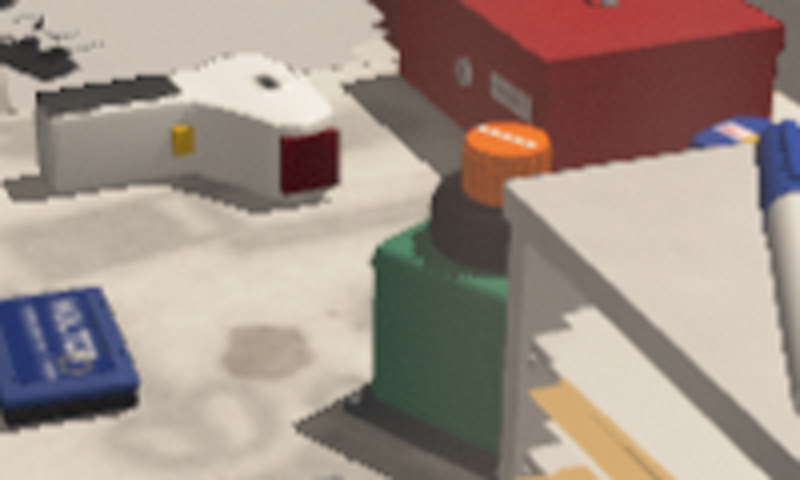

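```bash
python3 - <<'E'
from h import *
C=lambda L:[(280+u/4,150+v/4) for u,v in L]
S=lambda L:[(100+(u-400)/4,180+v/4) for u,v in L]
p=px2w("top",C([(66,115),(242,23),(343,195),(155,288)]),85);print(p.round(1),p.mean(0).round(1))
for i in range(4): d=p[(i+1)%4]-p[i];print(np.hypot(*d[:2]).round(1),np.degrees(np.arctan2(d[1],d[0])).round(1))
print("knob top",px2w("top",C([(212,120),(176,136),(247,101)]),134).round(1))
g=px2w("top",S([(502,240),(513,408),(605,215),(603,412),(558,411)]),50);print("grip",g.round(1))
for a,b in((1,0),(3,2)): d=g[b]-g[a];print(np.degrees(np.arctan2(d[1],d[0])))
print("panel",px2w("top",S([(513,220),(593,215),(600,408),(515,412)]),50).round(1))
print("win top edges",px2w("top",S([(745,45),(745,130)]),50).round(1),"head back",px2w("top",S([(468,90),(556,38),(640,38),(720,38)]),50).round(1))
cs=lambda L:[(240+u/4,190+v/4) for u,v in L]
print("win side mid z25",px2w("side",cs([(312,160)]),25).round(1),"knob top side z134",px2w("side",cs([(508,138)]),134).round(1))
print("can top corner side",px2w("side",cs([(374,262)]),85).round(1))
E
```

```text
[[597.7  48.8  85. ]
 [634.5 -21.6  85. ]
 [563.8 -59.2  85. ]
 [527.8  15.4  85. ]] [581.   -4.2  85. ]
79.5 -62.4
80.1 -152.0
82.8 115.7
77.4 25.6
knob top [[581.5  -5.4 134. ]
 [575.5   8.1 134. ]
 [588.6 -18.7 134. ]]
grip [[510.6 327.   50. ]
 [442.5 320.5  50. ]
 [520.1 284.9  50. ]
 [440.5 283.9  50. ]
 [441.1 302.1  50. ]]
5.481261030464385
0.7535595224399998
panel [[518.7 322.8  50. ]
 [520.2 289.9  50. ]
 [442.1 285.1  50. ]
 [440.9 319.6  50. ]]
win top edges [[589.5 229.2  50. ]
 [554.  228.5  50. ]] head back [[573.  343.6  50. ]
 [594.1 307.6  50. ]
 [593.4 272.6  50. ]
 [592.7 239.5  50. ]]
win side mid z25 [[577.1 230.5  25. ]] knob top side z134 [[582.4  -5.5 134. ]]
can top corner side [[522.8  -4.   85. ]]
```

```bash
cat >> h.py <<'E'
def rz(a): a=np.radians(a);return np.array([[np.cos(a),-np.sin(a)],[np.sin(a),np.cos(a)]])
def obj(p,yaw,pts): 
    pts=np.array(pts,float); q=pts.copy(); q[:,:2]=pts[:,:2]@rz(yaw).T+p; return q
def tool():
    s=r.state();w,x,y,z=s["eef_rot"]
    return s["tool_pos"],np.degrees(np.arctan2(1-2*(x*x+z*z),2*(x*y-w*z)))
def goto(x,y,z,yaw=None,yawc=None):
    "shift to TCP goal in tool axes (mm) at the present yaw, then roll"
    p,ya=tool();ya=np.radians(ya if yawc is None else yawc)
    d=np.array([x,y,z])-p
    ey=np.array([np.cos(ya),np.sin(ya)]);ex=np.array([-ey[1],ey[0]])
    print("tcp",p.round(1),"yaw",np.degrees(ya).round(1),"dx,dy,dz",np.round([d[:2]@ex,d[:2]@ey,-d[2]],1),"roll",None if yaw is None else round(np.degrees(ya)-yaw,1))
E
python3 - <<'E'
from h import *
S=((517,282),2.5);Cn=((581,-5),-63)
def box(x0,x1,y0,y1,z0,z1):
    b=[(x0,y0),(x1,y0),(x1,y1),(x0,y1)];return [[(*q,z1) for q in b],[(*q,z0) for q in b]]
polys=[(S,k) for k in box(-79,-25,2,46,0,50)]+[(S,[(79,-50,50),(79,50,50)]),(S,[(51-20,-58,5),(51+20,-58,5),(51+20,-58,45),(51-20,-58,45)])]
polys+=[(Cn,k) for k in box(-41,41,-41,41,6,85)]+[(Cn,k) for k in box(-50,50,-50,50,0,6)]
out=[]
for n,(y0,y1,x0,x1) in (("top",(150,290,110,380)),("side",(190,310,240,440))):
    im=cv2.imread(f"pics/{n}0.png");f=4 if n=="side" else 2.9
    c=cv2.resize(im[y0:y1,x0:x1],None,fx=f,fy=f,interpolation=cv2.INTER_CUBIC)
    for (p,a),k in polys:
        q=(w2px(n,obj(p,a,k))+.5-[x0,y0])*f
        cv2.polylines(c,[q.round().astype(int)],True,(255,0,255),1)
    cv2.imwrite(f"pics/ov_{n}.png",c)
print("pad",px2w("top",[(239,288),(299,289),(298,327),(239,327)],18).round(0).tolist())
print("box",px2w("top",[(468,60),(475,262),(523,248)],0).round(0).tolist())
E
```

```text
pad [[433.0, 146.0, 18.0], [430.0, 48.0, 18.0], [368.0, 51.0, 18.0], [369.0, 146.0, 18.0]]
box [[846.0, -271.0, 0.0], [470.0, -254.0, 0.0], [493.0, -342.0, 0.0]]
```

View pics/ov_top.png

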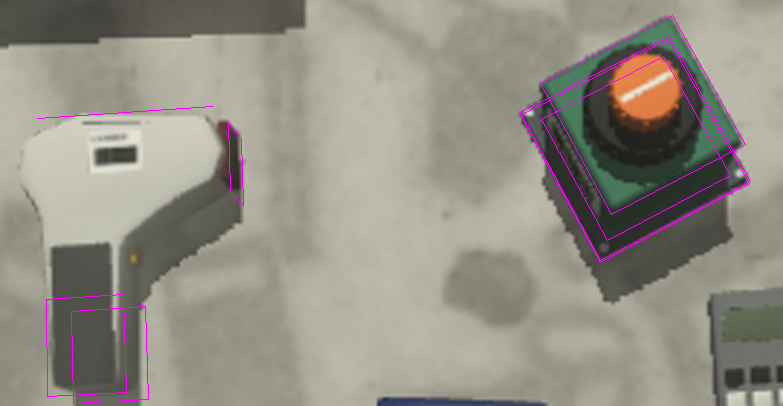

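View pics/ov_side.png

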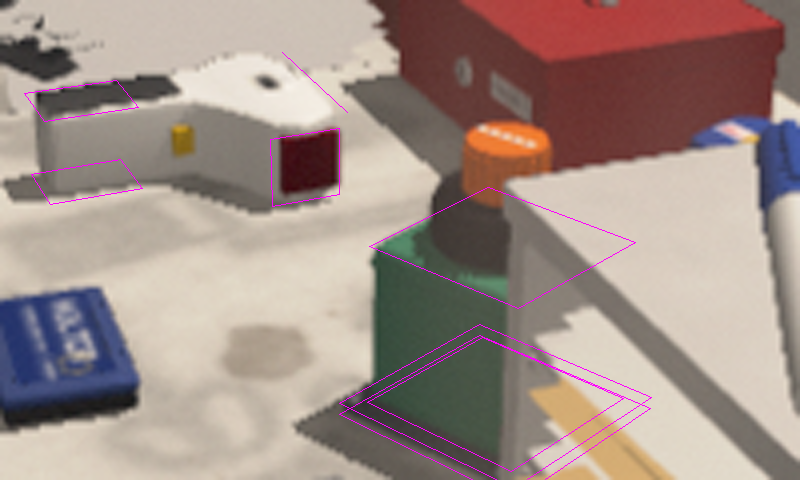

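```bash
python3 - <<'E'
from h import *
goto(475.6,305.3,300,91)
goto(475.6,305.3,300,yawc=91)
E
```

```text
tcp [185.7 596.5 403.7] yaw 72.7 dx,dy,dz [-363.4 -191.9  103.7] roll -18.3
tcp [185.7 596.5 403.7] yaw 91.0 dx,dy,dz [-284.8 -296.2  103.7] roll None
```

Request:
{"op": "play_rows", "data": {
  "motion": [
    {"roll": -6.1, "fingers": 1},
    {"roll": -6.1},
    {"roll": -6.1},
    {"dx": -0.0203, "dy": -0.0212, "dz": 0.0074},
    {"dx": -0.0203, "dy": -0.0212, "dz": 0.0074},
    {"dx": -0.0203, "dy": -0.0212, "dz": 0.0074},
    {"dx": -0.0203, "dy": -0.0212, "dz": 0.0074},
    {"dx": -0.0203, "dy": -0.0212, "dz": 0.0074},
    {"dx": -0.0203, "dy": -0.0212, "dz": 0.0074},
    {"dx": -0.0203, "dy": -0.0212, "dz": 0.0074},
    {"dx": -0.0203, "dy": -0.0212, "dz": 0.0074},
    {"dx": -0.0203, "dy": -0.0212, "dz": 0.0074},
    {"dx": -0.0203, "dy": -0.0212, "dz": 0.0074},
    {"dx": -0.0203, "dy": -0.0212, "dz": 0.0074},
    {"dx": -0.0203, "dy": -0.0212, "dz": 0.0074},
    {"dx": -0.0203, "dy": -0.0212, "dz": 0.0074},
    {"dx": -0.0203, "dy": -0.0212, "dz": 0.0074},
    {},
    {}
  ]
}}

```text
invalid input at $.motion[0]: expected keys fingers, dx, dy, dz, roll
```

```bash
python3 - <<'E'
from h import *
goto(475.6,305.3,189,91); print(r.state()["wrist_force"])
E
```

```text
tcp [185.7 596.5 403.7] yaw 72.7 dx,dy,dz [-363.4 -191.9  214.7] roll -18.3
[0.43918125 0.23109666 0.32401175]
```

Request:
{"op": "play_rows", "data": {
  "motion": [
    {"fingers": 1, "dx": 0, "dy": 0, "dz": 0, "roll": -6.1},
    {"fingers": 1, "dx": 0, "dy": 0, "dz": 0, "roll": -6.1},
    {"fingers": 1, "dx": 0, "dy": 0, "dz": 0, "roll": -6.1},
    {"fingers": 1, "dx": -0.0204, "dy": -0.0212, "dz": 0.0074, "roll": 0},
    {"fingers": 1, "dx": -0.0204, "dy": -0.0212, "dz": 0.0074, "roll": 0},
    {"fingers": 1, "dx": -0.0204, "dy": -0.0212, "dz": 0.0074, "roll": 0},
    {"fingers": 1, "dx": -0.0204, "dy": -0.0212, "dz": 0.0074, "roll": 0},
    {"fingers": 1, "dx": -0.0204, "dy": -0.0212, "dz": 0.0074, "roll": 0},
    {"fingers": 1, "dx": -0.0204, "dy": -0.0212, "dz": 0.0074, "roll": 0},
    {"fingers": 1, "dx": -0.0204, "dy": -0.0212, "dz": 0.0074, "roll": 0},
    {"fingers": 1, "dx": -0.0204, "dy": -0.0212, "dz": 0.0074, "roll": 0},
    {"fingers": 1, "dx": -0.0204, "dy": -0.0212, "dz": 0.0074, "roll": 0},
    {"fingers": 1, "dx": -0.0204, "dy": -0.0212, "dz": 0.0074, "roll": 0},
    {"fingers": 1, "dx": -0.0204, "dy": -0.0212, "dz": 0.0074, "roll": 0},
    {"fingers": 1, "dx": -0.0204, "dy": -0.0212, "dz": 0.0074, "roll": 0},
    {"fingers": 1, "dx": -0.0204, "dy": -0.0212, "dz": 0.0074, "roll": 0},
    {"fingers": 1, "dx": -0.0204, "dy": -0.0212, "dz": 0.0074, "roll": 0},
    {"fingers": 1, "dx": 0, "dy": 0, "dz": 0, "roll": 0},
    {"fingers": 1, "dx": 0, "dy": 0, "dz": 0, "roll": 0}
  ]
}}

```text
time: 1.68
tool_pos: [477.1, 303.7, 300.1]
eef_rot: [-0.001, -0.007, 1.0, -0.0]
wrist_force: [-0.3, -0.4, 0.3]
width: 87.1
finger_force: 0.0
```

```bash
python3 - <<'E'
from h import *
goto(475.6,305.3,189,91); print(r.state()["wrist_force"])
E
```

```text
tcp [477.1 303.7 300.1] yaw 90.8 dx,dy,dz [  1.5   1.6 111.1] roll -0.2
[-0.25674808 -0.38586339  0.29727968]
```

Request:
{"op": "play_rows", "data": {
  "motion": [
    {"fingers": 1, "dx": 0.0015, "dy": 0.0016, "dz": 0.02, "roll": 0},
    {"fingers": 1, "dx": 0, "dy": 0, "dz": 0.022, "roll": 0},
    {"fingers": 1, "dx": 0, "dy": 0, "dz": 0.022, "roll": 0},
    {"fingers": 1, "dx": 0, "dy": 0, "dz": 0.02, "roll": 0},
    {"fingers": 1, "dx": 0, "dy": 0, "dz": 0.016, "roll": 0},
    {"fingers": 1, "dx": 0, "dy": 0, "dz": 0.01, "roll": 0},
    {"fingers": 1, "dx": 0, "dy": 0, "dz": 0, "roll": 0},
    {"fingers": 1, "dx": 0, "dy": 0, "dz": 0, "roll": 0}
  ]
}}

```text
time: 2.35
tool_pos: [474.5, 307.2, 191.1]
eef_rot: [-0.0, -0.009, 1.0, -0.0]
wrist_force: [-0.1, 0.3, 0.3]
width: 87.3
finger_force: 0.0
```

Request:
{"op": "play_rows", "data": {
  "motion": [
    {"fingers": 0.4, "dx": 0, "dy": 0, "dz": 0, "roll": 0},
    {"fingers": 0.4, "dx": 0, "dy": 0, "dz": 0, "roll": 0},
    {"fingers": 0.4, "dx": 0, "dy": 0, "dz": 0, "roll": 0},
    {"fingers": 0.4, "dx": 0, "dy": 0, "dz": 0, "roll": 0},
    {"fingers": 0.4, "dx": 0, "dy": 0, "dz": 0, "roll": 0},
    {"fingers": 0.4, "dx": 0, "dy": 0, "dz": 0, "roll": 0},
    {"fingers": 0.4, "dx": 0, "dy": 0, "dz": 0, "roll": 0},
    {"fingers": 0.4, "dx": 0, "dy": 0, "dz": 0, "roll": 0}
  ],
  "squeeze": 45
}}

```text
time: 3.02
tool_pos: [475.0, 306.5, 191.2]
eef_rot: [-0.0, -0.009, 1.0, -0.0]
wrist_force: [0.3, -2.2, 1.8]
width: 42.0
finger_force: 40.1
```

Request:
{"op": "play_rows", "data": {
  "motion": [
    {"fingers": 0.4, "dx": 0, "dy": 0, "dz": -0.01, "roll": 0},
    {"fingers": 0.4, "dx": 0, "dy": 0, "dz": -0.018, "roll": 0},
    {"fingers": 0.4, "dx": 0, "dy": 0, "dz": -0.017, "roll": 0},
    {"fingers": 0.4, "dx": 0, "dy": 0, "dz": 0, "roll": -3},
    {"fingers": 0.4, "dx": 0, "dy": 0, "dz": 0, "roll": -6},
    {"fingers": 0.4, "dx": 0, "dy": 0, "dz": 0, "roll": -6},
    {"fingers": 0.4, "dx": 0, "dy": 0, "dz": 0, "roll": -6},
    {"fingers": 0.4, "dx": 0, "dy": 0, "dz": 0, "roll": -5},
    {"fingers": 0.4, "dx": 0.008, "dy": -0.008, "dz": 0, "roll": 0},
    {"fingers": 0.4, "dx": 0.016, "dy": -0.016, "dz": 0, "roll": 0},
    {"fingers": 0.4, "dx": 0.016, "dy": -0.016, "dz": 0, "roll": 0},
    {"fingers": 0.4, "dx": 0.016, "dy": -0.016, "dz": 0, "roll": 0},
    {"fingers": 0.4, "dx": 0.016, "dy": -0.016, "dz": 0, "roll": 0},
    {"fingers": 0.4, "dx": 0.016, "dy": -0.016, "dz": 0, "roll": 0},
    {"fingers": 0.4, "dx": 0.016, "dy": -0.016, "dz": 0, "roll": 0},
    {"fingers": 0.4, "dx": 0.016, "dy": -0.016, "dz": 0, "roll": 0},
    {"fingers": 0.4, "dx": 0.01, "dy": -0.011, "dz": 0, "roll": 0},
    {"fingers": 0.4, "dx": 0, "dy": 0, "dz": 0, "roll": 0},
    {"fingers": 0.4, "dx": 0, "dy": 0, "dz": 0, "roll": 0}
  ]
}}

```text
time: 4.6
tool_pos: [418.3, 130.1, 236.3]
eef_rot: [0.0, -0.232, 0.973, 0.0]
wrist_force: [0.4, 0.4, -1.9]
width: 42.0
finger_force: 44.8
```

```bash
python3 - <<'E'
from h import *
goto(414.2,116.6,216,117); s=r.state();print(s["wrist_force"],s["width"])
p,a=tool()
O=p[:2]-rz(a-90)@np.array([-42.6,24]);zb=p[2]-191
S=(O,a-90)
out=[]
for n,(y0,y1,x0,x1) in (("top",(150,290,180,380)),("side",(190,310,240,440))):
    im=vision.get_image(n)
    c=cv2.resize(im[y0:y1,x0:x1],None,fx=2.1 if n=="top" else 2,fy=2.1 if n=="top" else 2,interpolation=cv2.INTER_CUBIC);f=c.shape[1]/(x1-x0)
    for k in ([(31,-58,zb+7),(71,-58,zb+7),(71,-58,zb+43),(31,-58,zb+43)],[(79,-40,zb+50),(79,40,zb+50)],[(-79,2,zb+50),(-25,2,zb+50),(-25,46,zb+50),(-79,46,zb+50)]):
        q=(w2px(n,obj(*S,k))+.5-[x0,y0])*f
        cv2.polylines(c,[q.round().astype(int)],True,(255,0,255),1)
    out.append(c)
h=max(o.shape[0] for o in out)
out=[cv2.copyMakeBorder(o,0,h-o.shape[0],0,0,cv2.BORDER_CONSTANT) for o in out]
o=np.hstack(out);print(o.shape);cv2.imwrite("pics/scan1.png",o[:,:800] if 0 else cv2.resize(o,(800,int(o.shape[0]*800/o.shape[1]))))
E
```

```text
tcp [418.3 130.1 236.3] yaw 116.8 dx,dy,dz [  9.8 -10.2  20.3] roll -0.2
[ 0.38978152  0.39079201 -1.92247123] 41.9689215351638
(294, 820, 3)
```

View pics/scan1.png

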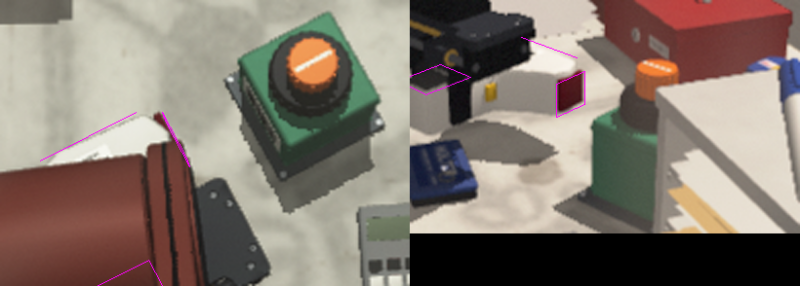

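Request:
{"op": "play_rows", "data": {
  "motion": [
    {"fingers": 0.4, "dx": 0.005, "dy": -0.005, "dz": 0.007, "roll": 0},
    {"fingers": 0.4, "dx": 0.005, "dy": -0.005, "dz": 0.007, "roll": 0},
    {"fingers": 0.4, "dx": 0, "dy": 0, "dz": 0.006, "roll": 0},
    {"fingers": 0.4, "dx": 0, "dy": 0, "dz": 0, "roll": 0},
    {"fingers": 0.4, "dx": 0, "dy": 0, "dz": 0, "roll": 0},
    {"fingers": 0.4, "dx": 0, "dy": 0, "dz": 0, "roll": 0},
    {"fingers": 0.4, "dx": 0, "dy": 0, "dz": 0, "roll": 0},
    {"fingers": 0.4, "dx": 0, "dy": 0, "dz": 0, "roll": 0},
    {"fingers": 0.4, "dx": 0, "dy": 0, "dz": 0, "roll": 0},
    {"fingers": 0.4, "dx": 0, "dy": 0, "dz": 0, "roll": 0},
    {"fingers": 0.4, "dx": 0, "dy": 0, "dz": 0, "roll": 0},
    {"fingers": 0.4, "dx": 0, "dy": 0, "dz": 0, "roll": 0},
    {"fingers": 0.4, "dx": 0, "dy": 0, "dz": 0, "roll": 0},
    {"fingers": 0.4, "dx": 0, "dy": 0, "dz": 0, "roll": 0},
    {"fingers": 0.4, "dx": 0, "dy": 0, "dz": 0, "roll": 0},
    {"fingers": 0.4, "dx": 0, "dy": 0, "dz": 0, "roll": 0},
    {"fingers": 0.4, "dx": 0, "dy": 0, "dz": 0, "roll": 0},
    {"fingers": 0.4, "dx": 0, "dy": 0, "dz": 0, "roll": 0},
    {"fingers": 0.4, "dx": 0, "dy": 0, "dz": 0, "roll": 0},
    {"fingers": 0.4, "dx": 0, "dy": 0, "dz": 0, "roll": 0}
  ]
}}

```text
time: 6.37
tool_pos: [414.3, 117.4, 216.1]
eef_rot: [-0.0, -0.234, 0.972, -0.0]
wrist_force: [0.4, 1.3, -1.9]
width: 41.9
finger_force: 44.8
```

Request:
{"op": "play_rows", "data": {
  "motion": [
    {"fingers": 0.4, "dx": 0, "dy": 0, "dz": 0, "roll": 0},
    {"fingers": 0.4, "dx": 0, "dy": 0, "dz": 0, "roll": 0},
    {"fingers": 0.4, "dx": 0, "dy": 0, "dz": 0, "roll": 0},
    {"fingers": 0.4, "dx": 0, "dy": 0, "dz": 0, "roll": 0},
    {"fingers": 0.4, "dx": 0, "dy": 0, "dz": 0, "roll": 0},
    {"fingers": 0.4, "dx": 0, "dy": 0, "dz": 0, "roll": 0},
    {"fingers": 0.4, "dx": 0, "dy": 0, "dz": 0, "roll": 0},
    {"fingers": 0.4, "dx": 0, "dy": 0, "dz": 0, "roll": 0}
  ]
}}

```text
time: 7.03
tool_pos: [414.3, 117.4, 216.1]
eef_rot: [-0.0, -0.234, 0.972, 0.0]
wrist_force: [-1.5, 0.6, -2.5]
width: 41.5
finger_force: 44.8
```

```bash
python3 - <<'E'
from h import *
p,a=tool();print(p,a)
w=p[:2]+rz(a-90)@np.array([93.6,-82]); d=rz(-63).T@(w-[581,-5]); print("window in canister frame",d,p[2]-191+25)
goto(475,306.5,240)
E
```

```text
[414.3080945  117.40088065 216.12909034] 117.00745131155453
window in canister frame [-102.74869808    0.65592495] 50.1290903366216
tcp [414.3 117.4 216.1] yaw 117.0 dx,dy,dz [-139.9  140.9  -23.9] roll None
```

Request:
{"op": "play_rows", "data": {
  "motion": [
    {"fingers": 0.4, "dx": 0, "dy": 0.008, "dz": -0.01, "roll": 0},
    {"fingers": 0.4, "dx": -0.012, "dy": 0.013, "dz": -0.014, "roll": 0},
    {"fingers": 0.4, "dx": -0.016, "dy": 0.015, "dz": 0, "roll": 0},
    {"fingers": 0.4, "dx": -0.016, "dy": 0.015, "dz": 0, "roll": 0},
    {"fingers": 0.4, "dx": -0.016, "dy": 0.015, "dz": 0, "roll": 0},
    {"fingers": 0.4, "dx": -0.016, "dy": 0.015, "dz": 0, "roll": 0},
    {"fingers": 0.4, "dx": -0.016, "dy": 0.015, "dz": 0, "roll": 0},
    {"fingers": 0.4, "dx": -0.016, "dy": 0.015, "dz": 0, "roll": 0},
    {"fingers": 0.4, "dx": -0.016, "dy": 0.015, "dz": 0, "roll": 0},
    {"fingers": 0.4, "dx": -0.016, "dy": 0.015, "dz": 0, "roll": 0},
    {"fingers": 0.4, "dx": 0, "dy": 0, "dz": 0, "roll": 5},
    {"fingers": 0.4, "dx": 0, "dy": 0, "dz": 0, "roll": 6},
    {"fingers": 0.4, "dx": 0, "dy": 0, "dz": 0, "roll": 6},
    {"fingers": 0.4, "dx": 0, "dy": 0, "dz": 0, "roll": 6},
    {"fingers": 0.4, "dx": 0, "dy": 0, "dz": 0, "roll": 3},
    {"fingers": 0.4, "dx": 0, "dy": 0, "dz": 0.016, "roll": 0},
    {"fingers": 0.4, "dx": 0, "dy": 0, "dz": 0.016, "roll": 0},
    {"fingers": 0.4, "dx": 0, "dy": 0, "dz": 0.008, "roll": 0},
    {"fingers": 0.4, "dx": 0, "dy": 0, "dz": 0, "roll": 0},
    {"fingers": 0.4, "dx": 0, "dy": 0, "dz": 0, "roll": 0}
  ]
}}

```text
time: 8.7
tool_pos: [474.7, 306.8, 200.2]
eef_rot: [-0.001, -0.009, 1.0, -0.0]
wrist_force: [0.4, 0.5, -1.7]
width: 41.5
finger_force: 44.9
```

Request:
{"op": "play_rows", "data": {
  "motion": [
    {"fingers": 0.4, "dx": 0, "dy": 0, "dz": 0.003, "roll": 0},
    {"fingers": 0.4, "dx": 0, "dy": 0, "dz": 0.003, "roll": 0},
    {"fingers": 0.4, "dx": 0, "dy": 0, "dz": 0.0025, "roll": 0},
    {"fingers": 0.4, "dx": 0, "dy": 0, "dz": 0.0005, "roll": 0},
    {"fingers": 0.4, "dx": 0, "dy": 0, "dz": 0, "roll": 0},
    {"fingers": 0.4, "dx": 0, "dy": 0, "dz": 0, "roll": 0}
  ]
}}

```text
time: 9.2
tool_pos: [475.2, 306.7, 191.4]
eef_rot: [0.0, -0.009, 1.0, 0.0]
wrist_force: [0.5, -0.8, -1.9]
width: 42.1
finger_force: 44.9
```

Request:
{"op": "play_rows", "data": {
  "motion": [
    {"fingers": 1, "dx": 0, "dy": 0, "dz": 0, "roll": 0},
    {"fingers": 1, "dx": 0, "dy": 0, "dz": 0, "roll": 0},
    {"fingers": 1, "dx": 0, "dy": 0, "dz": 0, "roll": 0},
    {"fingers": 1, "dx": 0, "dy": 0, "dz": 0, "roll": 0},
    {"fingers": 1, "dx": 0, "dy": 0, "dz": 0, "roll": 0},
    {"fingers": 1, "dx": 0, "dy": 0, "dz": 0, "roll": 0},
    {"fingers": 1, "dx": 0, "dy": 0, "dz": -0.03, "roll": 0},
    {"fingers": 1, "dx": 0, "dy": 0, "dz": -0.035, "roll": 0},
    {"fingers": 1, "dx": 0, "dy": 0, "dz": -0.035, "roll": 0},
    {"fingers": 1, "dx": 0, "dy": 0, "dz": -0.04, "roll": 0},
    {"fingers": 1, "dx": 0, "dy": 0, "dz": 0, "roll": 0}
  ]
}}

```text
time: 10.12
tool_pos: [477.5, 307.8, 340.5]
eef_rot: [0.007, -0.009, 1.0, 0.003]
wrist_force: [0.7, 1.1, 0.3]
width: 87.2
finger_force: 0.0
```

```bash
python3 - <<'E'
from h import *
goto(581,-5.3,335,30); goto(581,-5.3,335,yawc=30)
print(r.state()["qpos"])
E
```

```text
tcp [477.5 307.8 340.5] yaw 91.0 dx,dy,dz [ -97.9 -314.9    5.5] roll 61.0
tcp [477.5 307.8 340.5] yaw 30.0 dx,dy,dz [-322.9  -67.     5.5] roll None
[ 4.33805140e-01  1.34636470e-01  1.74821767e+00  3.42881680e-06
  1.24446063e+00 -1.15472935e+00]
```

Request:
{"op": "play_rows", "data": {
  "motion": [
    {"fingers": 1, "dx": 0, "dy": 0, "dz": 0, "roll": 6.7},
    {"fingers": 1, "dx": 0, "dy": 0, "dz": 0, "roll": 6.8},
    {"fingers": 1, "dx": 0, "dy": 0, "dz": 0, "roll": 6.8},
    {"fingers": 1, "dx": 0, "dy": 0, "dz": 0, "roll": 6.8},
    {"fingers": 1, "dx": 0, "dy": 0, "dz": 0, "roll": 6.8},
    {"fingers": 1, "dx": 0, "dy": 0, "dz": 0, "roll": 6.8},
    {"fingers": 1, "dx": 0, "dy": 0, "dz": 0, "roll": 6.8},
    {"fingers": 1, "dx": 0, "dy": 0, "dz": 0, "roll": 6.8},
    {"fingers": 1, "dx": 0, "dy": 0, "dz": 0, "roll": 6.8},
    {"fingers": 1, "dx": -0.032, "dy": -0.007, "dz": 0, "roll": 0},
    {"fingers": 1, "dx": -0.032, "dy": -0.007, "dz": 0, "roll": 0},
    {"fingers": 1, "dx": -0.032, "dy": -0.007, "dz": 0, "roll": 0},
    {"fingers": 1, "dx": -0.032, "dy": -0.007, "dz": 0, "roll": 0},
    {"fingers": 1, "dx": -0.032, "dy": -0.007, "dz": 0, "roll": 0},
    {"fingers": 1, "dx": -0.032, "dy": -0.007, "dz": 0, "roll": 0},
    {"fingers": 1, "dx": -0.032, "dy": -0.007, "dz": 0, "roll": 0},
    {"fingers": 1, "dx": -0.032, "dy": -0.007, "dz": 0, "roll": 0},
    {"fingers": 1, "dx": -0.032, "dy": -0.007, "dz": 0, "roll": 0},
    {"fingers": 1, "dx": -0.032, "dy": -0.007, "dz": 0, "roll": 0}
  ]
}}

```text
time: 11.7
tool_pos: [574.1, -7.3, 331.1]
eef_rot: [0.0, 0.501, 0.866, 0.0]
wrist_force: [0.0, 0.3, -0.7]
width: 87.3
finger_force: 0.0
```

Request:
{"op": "play_rows", "data": {
  "motion": [
    {"fingers": 1, "dx": 0, "dy": 0, "dz": 0, "roll": 0},
    {"fingers": 1, "dx": 0, "dy": 0, "dz": 0, "roll": 0},
    {"fingers": 1, "dx": 0, "dy": 0, "dz": 0, "roll": 0}
  ]
}}

```text
time: 11.95
tool_pos: [573.7, -5.6, 330.8]
eef_rot: [-0.0, 0.501, 0.865, 0.0]
wrist_force: [-0.1, 0.1, -0.5]
width: 87.0
finger_force: 0.0
```

```bash
python3 - <<'E'
from h import *
goto(581,-5.3,295,30)
s=r.state();print(s["qpos"],s["eef_rot"],s["wrist_force"],s["wrist_torque"])
im=vision.get_image("side");cv2.imwrite("pics/s3.png",cv2.resize(im[150:310,180:440],None,fx=3,fy=3))
E
```

```text
tcp [573.7  -5.6 330.8] yaw 29.9 dx,dy,dz [-3.4  6.5 35.8] roll -0.1
[-1.47321077e-01  1.62977950e-01  1.73564561e+00  4.61733204e-04
  1.24360511e+00 -6.68726660e-01] [-3.76178029e-04  5.01013617e-01  8.65439315e-01  8.60346568e-05] [-0.13752464  0.14024183 -0.47350198] [-0.04964685  0.0375934   0.0134229 ]
```

View pics/s3.png

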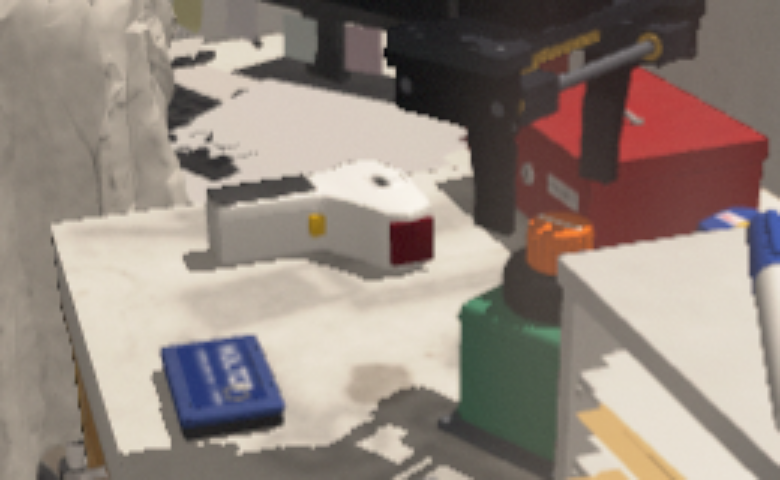

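Request:
{"op": "play_rows", "data": {
  "motion": [
    {"fingers": 1, "dx": -0.0034, "dy": 0.0065, "dz": 0.006, "roll": 0},
    {"fingers": 1, "dx": 0, "dy": 0, "dz": 0.01, "roll": 0},
    {"fingers": 1, "dx": 0, "dy": 0, "dz": 0.01, "roll": 0},
    {"fingers": 1, "dx": 0, "dy": 0, "dz": 0.007, "roll": 0},
    {"fingers": 1, "dx": 0, "dy": 0, "dz": 0.003, "roll": 0},
    {"fingers": 1, "dx": 0, "dy": 0, "dz": 0, "roll": 0},
    {"fingers": 1, "dx": 0, "dy": 0, "dz": 0, "roll": 0},
    {"fingers": 1, "dx": 0, "dy": 0, "dz": 0, "roll": 0}
  ]
}}

```text
time: 12.67
tool_pos: [581.4, -5.4, 295.5]
eef_rot: [0.0, 0.501, 0.866, 0.0]
wrist_force: [0.1, -0.5, -0.6]
width: 86.7
finger_force: 0.0
```

Request:
{"op": "play_rows", "data": {
  "motion": [
    {"fingers": 0.3, "dx": 0, "dy": 0, "dz": 0, "roll": 0},
    {"fingers": 0.3, "dx": 0, "dy": 0, "dz": 0, "roll": 0},
    {"fingers": 0.3, "dx": 0, "dy": 0, "dz": 0, "roll": 0},
    {"fingers": 0.3, "dx": 0, "dy": 0, "dz": 0, "roll": 0},
    {"fingers": 0.3, "dx": 0, "dy": 0, "dz": 0, "roll": 0},
    {"fingers": 0.3, "dx": 0, "dy": 0, "dz": 0, "roll": 0},
    {"fingers": 0.3, "dx": 0, "dy": 0, "dz": 0, "roll": 0},
    {"fingers": 0.3, "dx": 0, "dy": 0, "dz": 0, "roll": 0},
    {"fingers": 0.3, "dx": 0, "dy": 0, "dz": 0, "roll": 0}
  ],
  "squeeze": 40
}}

```text
time: 13.42
tool_pos: [581.6, -5.2, 295.4]
eef_rot: [0.0, 0.501, 0.866, 0.001]
wrist_force: [0.7, 1.7, 0.1]
width: 35.6
finger_force: 40.5
```

```bash
python3 - <<'E'
from h import *
goto(581,-5.3,295,30)
s=r.state();print(s["wrist_force"],s["wrist_torque"],s["width"])
E
```

```text
tcp [581.6  -5.2 295.4] yaw 29.9 dx,dy,dz [ 0.2 -0.5  0.4] roll -0.1
[0.72976155 1.70881582 0.10378335] [ 0.09798384 -0.11568492 -0.00685849] 35.56880136900665
```

Well centred. Try one way in steps, up to 20 degrees.

Request:
{"op": "play_rows", "data": {
  "motion": [
    {"fingers": 0.3, "dx": 0, "dy": 0, "dz": 0, "roll": 2},
    {"fingers": 0.3, "dx": 0, "dy": 0, "dz": 0, "roll": 2},
    {"fingers": 0.3, "dx": 0, "dy": 0, "dz": 0, "roll": 2},
    {"fingers": 0.3, "dx": 0, "dy": 0, "dz": 0, "roll": 2},
    {"fingers": 0.3, "dx": 0, "dy": 0, "dz": 0, "roll": 0},
    {"fingers": 0.3, "dx": 0, "dy": 0, "dz": 0, "roll": 0}
  ]
}}

```text
time: 13.92
tool_pos: [581.4, -5.2, 295.3]
eef_rot: [0.0, 0.559, 0.829, 0.0]
wrist_force: [0.9, 1.4, 0.7]
width: 34.9
finger_force: 40.0
```

```bash
python3 - <<'E'
from h import *
s=r.state();print(tool(),s["wrist_force"],s["wrist_torque"],s["width"],s["tau"][5])
E
```

```text
(array([581.35339074,  -5.19900185, 295.28530598]), np.float64(21.960372095510102)) [0.86224281 1.43668736 0.68183218] [ 0.25269646 -0.10094357 -0.02562074] 34.94908821760272 0.07801658241078258
```

Request:
{"op": "play_rows", "data": {
  "motion": [
    {"fingers": 0.3, "dx": 0, "dy": 0, "dz": 0, "roll": 2},
    {"fingers": 0.3, "dx": 0, "dy": 0, "dz": 0, "roll": 2},
    {"fingers": 0.3, "dx": 0, "dy": 0, "dz": 0, "roll": 2},
    {"fingers": 0.3, "dx": 0, "dy": 0, "dz": 0, "roll": 2},
    {"fingers": 0.3, "dx": 0, "dy": 0, "dz": 0, "roll": 0}
  ]
}}

```text
time: 14.33
tool_pos: [581.3, -5.1, 295.3]
eef_rot: [-0.0, 0.616, 0.787, 0.0]
wrist_force: [0.5, 2.7, 1.8]
width: 35.1
finger_force: 40.0
```

```bash
python3 - <<'E'
from h import *
s=r.state();print(tool(),s["wrist_force"],s["wrist_torque"],s["width"],s["tau"][5])
E
```

```text
(array([581.3333745 ,  -5.13038351, 295.31753122]), np.float64(13.898401721678262)) [0.46814065 2.73227013 1.77065857] [ 0.4057533  -0.09242633 -0.1096983 ] 35.12103721780671 0.44998152181506157
```

Request:
{"op": "play_rows", "data": {
  "motion": [
    {"fingers": 0.3, "dx": 0, "dy": 0, "dz": 0, "roll": 2},
    {"fingers": 0.3, "dx": 0, "dy": 0, "dz": 0, "roll": 2},
    {"fingers": 0.3, "dx": 0, "dy": 0, "dz": 0, "roll": 0},
    {"fingers": 0.3, "dx": 0, "dy": 0, "dz": 0, "roll": 0}
  ]
}}

```text
time: 14.67
tool_pos: [581.4, -5.2, 295.3]
eef_rot: [0.0, 0.643, 0.766, 0.0]
wrist_force: [1.2, 2.5, 1.7]
width: 34.6
finger_force: 40.0
```

```bash
python3 - <<'E'
from h import *
s=r.state();print(tool(),s["wrist_force"],s["wrist_torque"],s["width"],s["tau"][5])
im=vision.get_image("side");cv2.imwrite("pics/s4.png",cv2.resize(im[200:280,320:420],None,fx=5,fy=5))
E
```

```text
(array([581.39272297,  -5.16338803, 295.33624479]), np.float64(10.031195415349863)) [1.19096377 2.53207565 1.72692488] [ 0.4983221  -0.10489897 -0.04226578] 34.57954504108892 0.055304247653111815
```

Request:
{"op": "play_rows", "data": {
  "motion": [
    {"fingers": 0.3, "dx": 0, "dy": 0, "dz": 0, "roll": 3},
    {"fingers": 0.3, "dx": 0, "dy": 0, "dz": 0, "roll": 4},
    {"fingers": 0.3, "dx": 0, "dy": 0, "dz": 0, "roll": 4},
    {"fingers": 0.3, "dx": 0, "dy": 0, "dz": 0, "roll": 4},
    {"fingers": 0.3, "dx": 0, "dy": 0, "dz": 0, "roll": 4},
    {"fingers": 0.3, "dx": 0, "dy": 0, "dz": 0, "roll": 4},
    {"fingers": 0.3, "dx": 0, "dy": 0, "dz": 0, "roll": 4},
    {"fingers": 0.3, "dx": 0, "dy": 0, "dz": 0, "roll": 4},
    {"fingers": 0.3, "dx": 0, "dy": 0, "dz": 0, "roll": 4},
    {"fingers": 0.3, "dx": 0, "dy": 0, "dz": 0, "roll": 4},
    {"fingers": 0.3, "dx": 0, "dy": 0, "dz": 0, "roll": 4},
    {"fingers": 0.3, "dx": 0, "dy": 0, "dz": 0, "roll": 4},
    {"fingers": 0.3, "dx": 0, "dy": 0, "dz": 0, "roll": 4},
    {"fingers": 0.3, "dx": 0, "dy": 0, "dz": 0, "roll": 4},
    {"fingers": 0.3, "dx": 0, "dy": 0, "dz": 0, "roll": 4},
    {"fingers": 0.3, "dx": 0, "dy": 0, "dz": 0, "roll": 4},
    {"fingers": 0.3, "dx": 0, "dy": 0, "dz": 0, "roll": 4},
    {"fingers": 0.3, "dx": 0, "dy": 0, "dz": 0, "roll": 3},
    {"fingers": 0.3, "dx": 0, "dy": 0, "dz": 0, "roll": 0},
    {"fingers": 0.3, "dx": 0, "dy": 0, "dz": 0, "roll": 0}
  ]
}}

```text
time: 16.38
tool_pos: [581.2, -5.0, 295.2]
eef_rot: [-0.0, 0.966, 0.259, 0.0]
wrist_force: [0.1, 4.0, 2.3]
width: 35.3
finger_force: 40.0
```

```bash
python3 - <<'E'
from h import *
s=r.state();print(tool(),s["wrist_force"],s["wrist_torque"],s["width"],s["tau"][5])
im=vision.get_image("side");cv2.imwrite("pics/s5.png",cv2.resize(im[200:280,320:420],None,fx=5,fy=5))
E
```

```text
(array([581.19135341,  -5.01633064, 295.19369411]), np.float64(-59.9402118959698)) [0.09661621 4.00062966 2.28125902] [0.91803307 0.21105244 0.01428065] 35.30234326571596 0.15359109733253717
```

Request:
{"op": "play_rows", "data": {
  "motion": [
    {"fingers": 0.3, "dx": 0, "dy": 0, "dz": -0.002, "roll": 0},
    {"fingers": 0.3, "dx": 0, "dy": 0, "dz": -0.003, "roll": 0},
    {"fingers": 0.3, "dx": 0, "dy": 0, "dz": -0.003, "roll": 0},
    {"fingers": 0.3, "dx": 0, "dy": 0, "dz": 0, "roll": 0},
    {"fingers": 0.3, "dx": 0, "dy": 0, "dz": 0, "roll": 0}
  ]
}}

```text
time: 16.85
tool_pos: [581.2, -5.5, 303.1]
eef_rot: [0.0, 0.966, 0.258, -0.0]
wrist_force: [0.9, 4.4, 0.1]
width: 35.1
finger_force: 40.0
```

Request:
{"op": "play_rows", "data": {
  "motion": [
    {"fingers": 0.3, "dx": 0, "dy": 0, "dz": -0.005, "roll": 0},
    {"fingers": 0.3, "dx": 0, "dy": 0, "dz": -0.006, "roll": 0},
    {"fingers": 0.3, "dx": 0, "dy": 0, "dz": -0.006, "roll": 0},
    {"fingers": 0.3, "dx": 0, "dy": 0, "dz": -0.01, "roll": 0},
    {"fingers": 0.3, "dx": 0, "dy": 0, "dz": -0.01, "roll": 0},
    {"fingers": 0.3, "dx": 0, "dy": 0, "dz": -0.01, "roll": 0},
    {"fingers": 0.3, "dx": 0, "dy": 0, "dz": -0.01, "roll": 0},
    {"fingers": 0.3, "dx": 0, "dy": 0, "dz": -0.008, "roll": 0},
    {"fingers": 0.3, "dx": 0, "dy": 0, "dz": -0.003, "roll": 0},
    {"fingers": 0.3, "dx": 0, "dy": 0, "dz": 0, "roll": 0},
    {"fingers": 0.3, "dx": 0, "dy": 0, "dz": 0, "roll": 0},
    {"fingers": 0.3, "dx": 0, "dy": 0, "dz": 0, "roll": 0},
    {"fingers": 0.3, "dx": 0, "dy": 0, "dz": 0, "roll": 0}
  ]
}}

```text
time: 17.93
tool_pos: [581.0, -5.4, 370.3]
eef_rot: [-0.0, 0.966, 0.258, -0.001]
wrist_force: [0.8, 1.2, -0.2]
width: 34.7
finger_force: 40.0
```

```bash
python3 - <<'E'
from h import *
s=r.state();print(tool(),s["wrist_force"],s["width"])
im=vision.get_image("side");cv2.imwrite("pics/s6.png",cv2.resize(im[130:310,230:440],None,fx=3,fy=3))
E
```

```text
(array([580.98823683,  -5.35726589, 370.27838974]), np.float64(-60.08952312267598)) [ 0.83519057  1.23288228 -0.22360261] 34.72499705818065
```

View pics/s6.png

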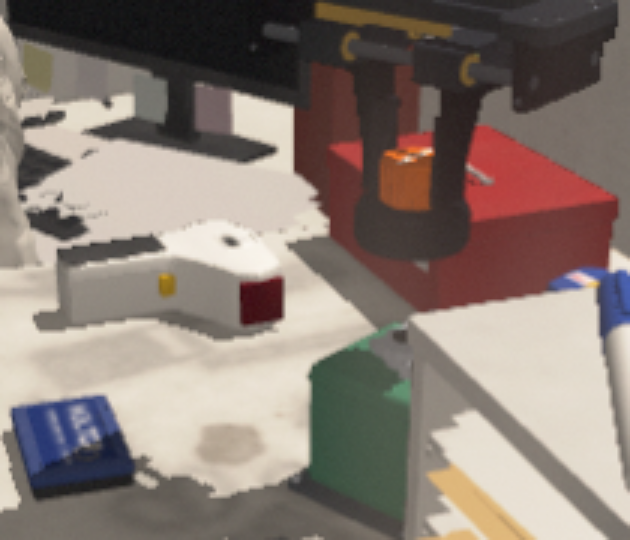

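The cap is off and held upright, 75 mm above where it sat. The picture shows the steel neck bare at about (390,345), and the scanner flat on its side with its window at (262,300).

```bash
python3 -c "
from rig import r
print(r.job_done())"
```

```text
the job is handed in; nothing more can be done
None
```

The job is handed in at about 18 s: I scanned the label from about 6 cm for over a second and laid the scanner back on its side. The cap turned freely about 90 degrees the first way I tried, so I didn't test the other way, and the gripper still holds it upright 75 mm above its seat.

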